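# Lock the stone sample pot onto the shaker plate

## Task

Get the stone sample ready for its shaking test: slide the steel pot with the stone core standing in it along the grey plate, without lifting it, through the open side of the blue lock collar until it is fully home in the steel cradle. Then turn the collar, which has an upright orange pin to push, anticlockwise seen from above until its white pointer lines up with the red lock mark on the plate; there is no stop at the mark. Keep the pot and core upright and leave the other things on the table where they are.

Things in the scene. Friction and masses are not known exactly. Their poses are not given: they have to be found in the camera images.
- station: Fixed grey shaker plate, 260 (x) by 400 (y) by 8 mm thick, on the table; origin under its centre. White start ring at y +90; seat (green ring) at y -90, with a fixed half-round steel cradle wall (inner radius 49, outer 55, top 42 mm above the table) round its -y half, ends 9 mm to +y of the seat centre, mouth facing +y. The blue lock collar surrounds the cradle. The pot slides along -y.
- seat (a point): Centre of the cradle and axis of the collar, on the top face of the plate (8 mm above the table). The pot's origin comes to rest within about 5 mm of it when home.
- start_mark (a point): Centre of the white start ring on the plate's top face; the pot starts within about 20 mm of it.
- lock_mark (a point): Centre of the red lock mark, a 30 by 12 mm radial stripe on the plate's top, 122 mm from the seat centre in the direction 50 degrees from the plate's +x towards its +y. The white stripe at -60 degrees is the open mark.
- collar (a joint): Angle of the collar about the vertical axis at the seat, rad, growing anticlockwise from above. 0: pointer at the white open mark, gap to the start ring; 1.92: pointer at the red mark, locked. Range -0.3 to 2.4, no stop at the mark, stays where left, about 1.5 N at the pin, starts within 0.15 of 0. Blue ring, inner radius 57, outer 69, top 30 mm above the table, 150 degree gap.
- collar_pin (a point): Centre of the top of the collar's upright orange pin, 76 mm above the table. Pin 16 mm across, 90 mm from the collar's axis, on a lug 28 mm wide that reaches 104 mm from the axis and whose top is 22 mm above the table. At joint value q the pin lies in the direction q - 60 degrees from the plate's +x towards +y. White pointer stripe on the lug's outer end.
- pot: Loose open steel pot, 88 mm across, 60 mm tall, wall 4 mm, floor 4 mm, about 0.4 kg; origin under the centre of its bottom, z up. It stands on the plate, so its rim is 68 mm above the table.
- core: Loose sandy stone core, 50 mm across, 66 mm tall, about 0.3 kg, standing upright on the pot's floor; origin under the centre of its bottom, top 78 mm above the table.
- stopwatch: Yellow stopwatch 54 mm across, 17 mm thick, on the plate beside the start ring (plate -x side); origin under its centre. Leave alone.
- stone: Stone chip about 50 by 42 by 45 mm on the plate beside the start ring (plate +x side); origin under its centre. Leave alone.
- brush: Brush 170 mm long lying on the plate along y, beside the cradle on the plate's -x side; origin under it. Leave alone.
- pen: Orange pen 150 mm long on the notebook at the right; origin under its middle. Leave alone.
- cup: Clear plastic cup 72 mm across, 85 mm tall, to the left; origin under its bottom. Leave alone.
- washbottle: White bottle with red cap, 64 mm across, 160 mm tall, to the right, near the notebook; origin under its bottom. Leave alone.
Not all that is in view belongs to the job. Leave any purple look-alike of the pot alone.

How it is judged:
By the outcome, as a careful person would: the job done as asked, in the order asked, and still so for the second after the job is handed in, with the robot touching nothing.
It also fails if it takes over 58 s, if anything falls off the work surface, if the arm or the gripper's body presses on something with over 40 N, if the wrist force passes 120 N, or if a joint passes its speed limit or range.

## Robot

A 6-joint arm with a two-finger parallel gripper is mounted at the origin on the work surface. World frame = base frame: x ahead of the robot, y to its left, z up, the work surface at z = 0. Lengths are in m, angles in rad, forces in N, time in s.
With the tool pointing down it reaches from about 0.275 to 0.85 m from the base axis. Payload 19 kg.
Tool frame: the origin (TCP) lies on the centre line of the jaws, within the pads' length; the fingertips stand 17 mm ahead of it and the grasp point (between the pads) lies 2 mm behind it; x points along the fingers, z is the direction in which the jaws open and shut, and the axes are right-handed (so a half turn about x gives the same grasp; the last joint's range is limited). The gripper opens to 85 mm and grips with 20 to 120 N. Pads are 22 mm wide; open, the fingers measure 114 mm over their backs; the gripper's body (76 mm by 85 mm) begins 54 mm behind the grasp point. The pads swing forward as they close: fully open they stand 13 mm farther back than shut.
Start: joints at [1.155, 0.15, 1.437, -0, 1.554, -0.134], TCP at [0.16, 0.552, 0.248] pointing down, gripper open.
Joint ranges: [-2.8, 2.8], [-0.68, 2.1], [0.12, 2.68], [-1.39, 4.53], [0.16, 2.79], [-2.81, 2.81]. Speed limits (rad/s): [1.89, 1.89, 2.22, 3.01, 3.01, 3.01].

## Interface

Orientations are given as a unit quaternion [x, y, z, w].
In Python, from station import telemetry, vision, job gives the robot as it stands.
- The arm moves only by the tool servo_tool, never from a script. Its argument "deltas" is a list of rows, each a list of 6 numbers: the shift along the tool's x, y, z in cm, then the turn, a rotation vector about the tool's x, y, z in degrees. In form: [[dx, dy, dz, rx, ry, rz], ...]. A call has 1 to 5 rows; each row shifts and turns the pose as measured when the row begins, along the tool's axes as they then stand; what a row does not reach is not made up. A row lasts 1/8 s, in which the tool goes at most 62.5 mm and 10.7 degrees, less where a joint would pass 70% of its speed; a pose out of reach is approached as far as the arm can. A call is refused whole if a number of a shift passes 6.25 or a number of a turn 10.7, either way. A call with a gripper value outside its range is refused whole. "fingers" is the opening, from 0 (shut) to 1 (fully open), set as the call begins (left out, the last holds). The fingers move at their own pace and stop on an object; "grip_force" is the grip in N (left out, the last holds). Time passes only in rows, so rows that do not move let the fingers close. It gives the time, the measured TCP pose, the force and the opening at its end, in the units of the state.
- telemetry.sense(): the state, without advancing time (a new reading comes with each control period).
- vision.camera(name): name is "side" or "top"; returns a dict with "pixels" (400x640x3 uint8, red, green, blue), "K" (3x3 intrinsics, pixels), "view" (4x4, takes a point from world to camera coordinates). Camera axes: x right, y down, z forward; pixel columns grow to the right and rows downward; lengths in m; the calibration is good to about 2 mm. A picture is of the moment at which its call begins. There is no depth.
- job.job_done(): hands the job in, once; it reports no verdict.
The state is a dict: "time_s": time; "joint_pos": joint angles; "qvel": joint speeds; "tau": joint torques, N m; "position": TCP position; "tool_rot": TCP orientation; "force": force on the tool from outside, world axes, zero at the start; "torque": the same for the moment, N m; "grip_width": finger opening in m.
Only numpy, scipy, OpenCV 4.12 (cv2) and the standard library are available. Lean on these libraries where they do the work, as an engineer would, in place of code of your own. Each camera call takes 0.05 s, during which the arm holds its last target. There are 200 camera calls.

## Working session

There is one attempt and no reset: what is moved stays moved. The work goes in short steps, Python scripts to look and compute and a tool call to move; the robot and the scene stay as the last step left them, time stands still between calls to the robot, and variables do not carry over. Pictures are saved under pics/ and viewed, about 8 in all and at most 12, crops included, and the job is handed in when it is done.

Besides the shell and the picture viewer there is one more tool, called after "Request:" as name(argument=value, ...), one argument or row to a line, values as JSON. servo_tool: Moves the arm, as the interface text tells. Its arguments: {"type":"object","properties":{"deltas":{"type":"array"},"fingers":{"type":"number"},"grip_force":{"type":"number"}},"required":["deltas"]}

```bash
ls; mkdir -p pics; cat > h.py <<'E'
import numpy as np, cv2
from station import telemetry, vision, job
def shot(n,f):
    c=vision.camera(n); cv2.imwrite(f,cv2.cvtColor(c["pixels"],cv2.COLOR_RGB2BGR))
    np.savez(f+".npz",K=c["K"],V=c["view"]); return c
def ray(c,u,v,z):
    K,V=np.array(c["K"]),np.array(c["view" if "view" in c else "V"]); R,t=V[:3,:3],V[:3,3]
    o=-R.T@t; d=R.T@np.linalg.inv(K)@[u,v,1]; return o+d*(z-o[2])/d[2]
def proj(c,p):
    K,V=np.array(c["K"]),np.array(c["view" if "view" in c else "V"]); q=K@(V[:3,:3]@np.array(p)+V[:3,3]); return q[:2]/q[2]
E
python3 - <<'E'
from h import *
for n in("top","side"):
    c=shot(n,f"pics/{n}0.png"); print(n,c["K"],c["view"])
print(telemetry.sense())
E
```

```text
pics
top [[404.70734855   0.         315.8756557 ]
 [  0.         404.70734855 194.82328993]
 [  0.           0.           1.        ]] [[ 4.16965996e-03 -9.99991296e-01  1.49051207e-04 -5.27902911e-02]
 [-9.90992558e-01 -4.15208902e-03 -1.33852567e-01  4.61686220e-01]
 [ 1.33852020e-01  4.10411051e-04 -9.91001245e-01  1.28732561e+00]
 [ 0.00000000e+00  0.00000000e+00  0.00000000e+00  1.00000000e+00]]
side [[468.01090303   0.         321.15865654]
 [  0.         468.01090303 204.91954421]
 [  0.           0.           1.        ]] [[ 0.73377195 -0.67939226 -0.00221139 -0.37132722]
 [-0.44889424 -0.4823761  -0.75220161  0.23201988]
 [ 0.50997323  0.55293712 -0.65892932  1.26805639]
 [ 0.          0.          0.          1.        ]]
{'time_s': 0.1, 'joint_pos': array([ 1.15499773e+00,  1.50921760e-01,  1.43793514e+00,  1.37085702e-05,
        1.55381419e+00, -1.33946531e-01]), 'qvel': array([-0.00168745,  0.00156674, -0.0032999 ,  0.00083686,  0.00090886,
       -0.00031741]), 'tau': array([ 4.23772741e-03, -7.14373899e+01, -5.71796751e+01, -3.46286324e-04,
        7.30289292e-03, -6.87486505e-06]), 'position': array([0.1598316 , 0.55213122, 0.24775978]), 'tool_rot': array([-0.42499511,  0.56560819,  0.42463095,  0.56493812]), 'force': array([-0.94782375,  0.31964311, -0.34759884]), 'torque': array([-0.03650927,  0.01635537, -0.01504237]), 'grip_width': 0.08561826834812501}
```

View pics/top0.png

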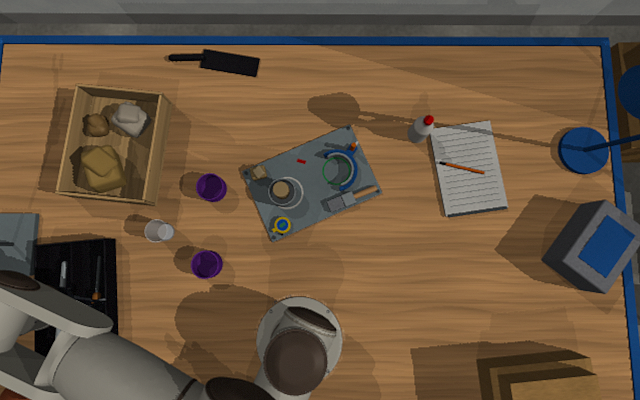

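View pics/side0.png

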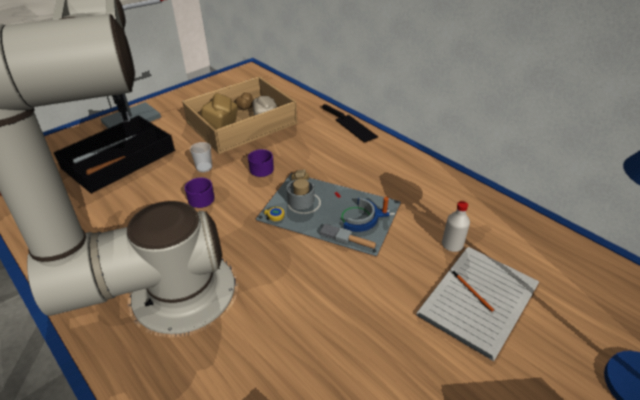

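```bash
python3 - <<'E'
import cv2
i=cv2.imread("pics/top0.png")[118:246,236:388]
cv2.imwrite("pics/t0c.png",cv2.resize(i,None,fx=4.6,fy=4.6,interpolation=cv2.INTER_CUBIC))
E
```

```text
(no output)
```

View pics/t0c.png

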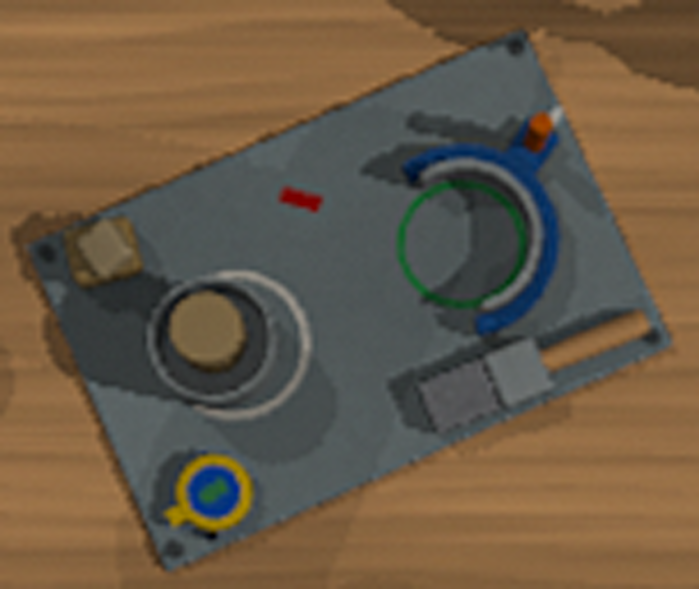

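```bash
cat >> h.py <<'E'
def load(f): d=np.load(f+".npz"); return {"K":d["K"],"view":d["V"]}
E
cat > m.py <<'E'
from h import *
c=load("pics/top0.png")
f=lambda x,y,z: ray(c,236+x/4.6-.4,118+y/4.6-.4,z)
co=np.array([f(523,32,.008),f(668,345,.008),f(168,570,.008),f(32,243,.008)])[:,:2]
loc=np.array([[.13,-.2],[-.13,-.2],[-.13,.2],[.13,.2]])
# add marks
loc=np.vstack([loc,[0,-.09],[.122*np.cos(np.radians(50)),-.09+.122*np.sin(np.radians(50))],[0,.09]])
w=np.vstack([co,f(462,243,.008)[:2],f(301,199,.008)[:2],f(232,344,.008)[:2]])
lm,wm=loc.mean(0),w.mean(0); H=(loc-lm).T@(w-wm); U,S,Vt=np.linalg.svd(H); R=Vt.T@U.T; t=wm-R@lm
print("R",R,"t",t,"yaw",np.degrees(np.arctan2(R[1,0],R[0,0])),"res mm",(w-(loc@R.T+t))*1000)
L=lambda p:R.T@(p[:2]-t)
for n,p in dict(core=f(207,330,.078),pot=f(213,337,.068),pin=f(540,126,.076),stone=f(105,255,.03),watch=f(213,492,.025)).items(): print(n,p,"plate",L(p)*1000)
p=L(f(540,126,.076))-[0,-.09]; print("pin ang",np.degrees(np.arctan2(p[1],p[0])),np.hypot(*p))
np.savez("st.npz",R=R,t=t)
E
python3 m.py; python3 -c "
from scipy.spatial.transform import Rotation as R
print(R.from_quat([-0.42499511,  0.56560819,  0.42463095,  0.56493812]).as_matrix())"
```

```text
R [[ 0.91265749 -0.40872523]
 [ 0.40872523  0.91265749]] t [ 0.50947987 -0.03560287] yaw 24.124780785262683 res mm [[-3.68224041  1.70366562]
 [ 0.78123428  5.00164858]
 [ 1.5438442  -2.46931167]
 [-0.11280588 -5.52832916]
 [ 1.3142144  -0.14223145]
 [ 0.07910586 -0.21491132]
 [ 0.07664755  1.64946938]]
core [0.4725063 0.060177  0.078    ] plate [  5.40345279 102.52625117]
pot [0.46913312 0.05685149 0.068     ] plate [  0.96567184 100.8699019 ]
pin [ 0.61717312 -0.16893002  0.076     ] plate [  43.79288715 -165.69896587]
stone [0.53345561 0.13810373 0.03      ] plate [ 92.87991837 148.73514011]
watch [0.36503456 0.05881846 0.025     ] plate [-93.23670873 145.21277841]
pin ang -59.950031381846934 0.08745370431546852
[[-4.48145344e-04 -9.60541859e-01  2.78135103e-01]
 [-9.81008687e-04  2.78135419e-01  9.60541371e-01]
 [-9.99999418e-01  1.57609191e-04 -1.06694500e-03]]
```

The top view shows the pot rim at crop (213,337), the core top at (207,330), the seat ring at (462,243), the pin at (540,126) and the red mark at (301,199). The collar is near q≈0. I'll move behind the pot (plate +y side) with the jaws half open, so both fingers push it.

Request:
servo_tool(
  deltas=[
    [0, -3.9, -3.4, 0, 0, 0],
    [0, -3.9, -3.4, 0, 0, 0],
    [0, -3.9, -3.4, 0, 0, 0],
    [0, -3.9, -3.4, 0, 0, 0],
    [0, -3.9, -3.4, 0, 0, 0],
  ],
  fingers=0.7,
)

```text
time_s: 0.72
position: [0.3015, 0.3302, 0.2458]
tool_rot: [-0.427, 0.565, 0.426, 0.563]
force: [0.3, -0.1, -0.2]
grip_width: 0.06
```

Request:
servo_tool(
  deltas=[
    [0, -3.9, -3.4, 0, 0, 0],
    [0, -3.9, -3.4, 0, 0, 0],
    [0, -3.9, -3.4, 0, 0, 0],
    [0, -3.9, -3.4, 0, 0, 0],
    [0, -3.9, -3.4, 0, 0, 0],
  ],
)

```text
time_s: 1.35
position: [0.4454, 0.1053, 0.2459]
tool_rot: [-0.427, 0.565, 0.426, 0.563]
force: [0.6, 0.9, -0.1]
grip_width: 0.06
```

Request:
servo_tool(
  deltas=[
    [0, 0, 0, 10, 0, 0],
    [0, 0, 0, 10, 0, 0],
    [0, 0, 0, 10, 0, 0],
    [0, 0, 0, 10, 0, 0],
    [0, 0, 0, 9.8, 0, 0],
  ],
)

```text
time_s: 1.98
position: [0.4465, 0.1013, 0.2441]
tool_rot: [-0.14, 0.696, 0.138, 0.691]
force: [0.4, 0.6, 0.7]
grip_width: 0.06
```

```bash
cat >> h.py <<'E'
from scipy.spatial.transform import Rotation as Rot
S=np.load("st.npz") if __import__("os").path.exists("st.npz") else None
def status(target=None):
    s=telemetry.sense(); M=Rot.from_quat(s["tool_rot"]).as_matrix(); p=s["position"]
    l=S["R"].T@(p[:2]-S["t"])*1000
    print("t%.2f plate mm"%s["time_s"],l.round(1),"z %.1f"%(p[2]*1000),"zang world %.1f"%np.degrees(np.arctan2(M[1,2],M[0,2])),"tilt",M[2].round(3),"F",s["force"].round(1),"w %.4f"%s["grip_width"],"j",s["joint_pos"].round(2))
    if target is not None:
        w=np.append(S["R"]@np.array(target[:2])/1000+S["t"],target[2]/1000)
        print("delta cm tool",(M.T@(w-p)*100).round(2))
E
python3 -c "
from h import *
status([1,166,46])"
```

```text
t1.98 plate mm [ -1.5 150.7] z 244.1 zang world 22.6 tilt [-1.    -0.001 -0.007] F [0.4 0.6 0.7] w 0.0600 j [ 0.06 -0.09  1.69 -0.    1.54 -0.34]
delta cm tool [19.81  1.56  0.34]
```

Request:
servo_tool(
  deltas=[
    [3, 1.3, 0.3, -1.5, 0, 0],
    [5, 0.4, 0, 0, 0, 0],
    [5, 0, 0, 0, 0, 0],
    [4, 0, 0, 0, 0, 0],
    [2.5, 0, 0, 0, 0, 0],
  ],
)

```text
time_s: 2.6
position: [0.4418, 0.1179, 0.0446]
tool_rot: [-0.148, 0.693, 0.146, 0.691]
force: [0.2, -0.3, -0.2]
grip_width: 0.0596
```

```bash
python3 - <<'E'
from h import *
status([1,148,46])
c=shot("top","pics/t1.png"); d=shot("side","pics/s1.png")
a=cv2.imread("pics/t1.png")[118:246,236:388]; b=cv2.imread("pics/s1.png")[150:278,240:408]
r=lambda i:cv2.resize(i,(400,int(400*i.shape[0]/i.shape[1])),interpolation=cv2.INTER_CUBIC)
a,b=r(a),r(b); h=max(a.shape[0],b.shape[0]); p=lambda i:cv2.copyMakeBorder(i,0,h-i.shape[0],0,0,0)
cv2.imwrite("pics/c1.png",np.hstack([p(a),p(b)]))
E
```

```text
t2.60 plate mm [  1.  167.7] z 44.6 zang world 24.0 tilt [-1.    -0.002 -0.004] F [ 0.2 -0.3 -0.2] w 0.0596 j [ 0.09  0.08  1.96 -0.    1.11 -0.32]
delta cm tool [-0.13 -1.97  0.01]
```

View pics/c1.png

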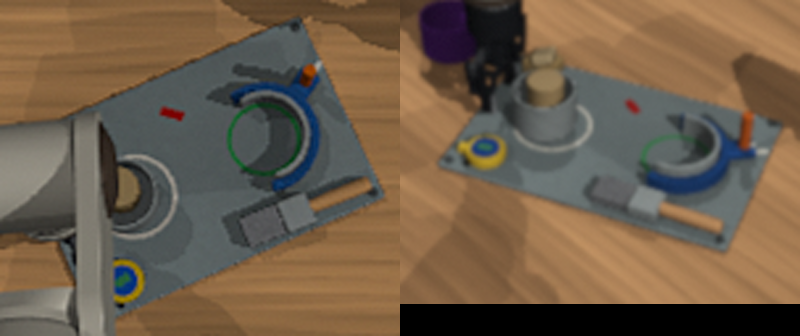

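The fingers stand just behind the pot with nothing disturbed. The fingers are lowered at the left of the pot in both views. I'll start the push.

Request:
servo_tool(
  deltas=[
    [0, -0.7, 0, 0, 0, 0],
    [0, -0.6, 0, 0, 0, 0],
    [0, -0.5, 0, 0, 0, 0],
    [0, -0.6, 0, 0, 0, 0],
    [0, -0.7, 0, 0, 0, 0],
  ],
)

```text
time_s: 3.32
position: [0.4558, 0.088, 0.0476]
tool_rot: [-0.148, 0.692, 0.146, 0.691]
force: [-1.3, 3.2, -2.6]
grip_width: 0.0598
```

Request:
servo_tool(
  deltas=[
    [0, -0.8, 0, 0, 0, 0],
    [0, -0.8, 0, 0, 0, 0],
    [0, -0.8, 0, 0, 0, 0],
    [0, -0.8, 0, 0, 0, 0],
    [0, -0.8, 0, 0, 0, 0],
  ],
)

```text
time_s: 3.95
position: [0.4728, 0.0491, 0.0475]
tool_rot: [-0.147, 0.693, 0.146, 0.691]
force: [-2.1, 4.2, -0.5]
grip_width: 0.0599
```

```bash
cat > pic.py <<'E'
import sys
from h import *
f=sys.argv[1]
status([float(x) for x in sys.argv[2:5]])
c=shot("top","pics/t%s.png"%f); d=shot("side","pics/s%s.png"%f)
a=cv2.imread("pics/t%s.png"%f)[118:246,236:388]; b=cv2.imread("pics/s%s.png"%f)[150:278,240:408]
r=lambda i:cv2.resize(i,(400,int(400*i.shape[0]/i.shape[1])),interpolation=cv2.INTER_CUBIC)
a,b=r(a),r(b); h=max(a.shape[0],b.shape[0]); p=lambda i:cv2.copyMakeBorder(i,0,h-i.shape[0],0,0,0)
cv2.imwrite("pics/c%s.png"%f,np.hstack([p(a),p(b)]))
E
python3 pic.py 2 1 -46 46
```

```text
t3.95 plate mm [ 1.2 92.3] z 47.5 zang world 24.0 tilt [-1.    -0.001 -0.003] F [-2.1  4.2 -0.5] w 0.0599 j [-0.06  0.11  1.92 -0.    1.12 -0.47]
delta cm tool [  0.16 -13.83   0.02]
```

View pics/c2.png

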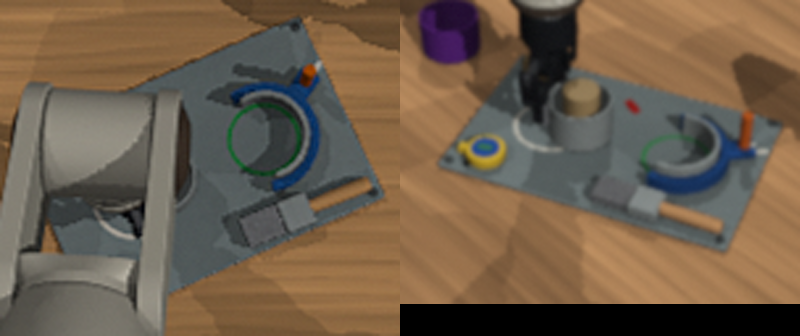

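The pot is upright and pushed evenly, with force about 4.7 N. Continuing.

Request:
servo_tool(
  deltas=[
    [0, -0.9, 0, 0, 0, 0],
    [0, -0.9, 0, 0, 0, 0],
    [0, -0.9, 0, 0, 0, 0],
    [0, -0.9, 0, 0, 0, 0],
    [0, -0.9, 0, 0, 0, 0],
  ],
)

```text
time_s: 4.68
position: [0.4913, 0.0072, 0.0476]
tool_rot: [-0.147, 0.693, 0.147, 0.69]
force: [-2.2, 5.3, 1.1]
grip_width: 0.0601
```

Request:
servo_tool(
  deltas=[
    [0.02, -0.9, 0, 0, 0, 0],
    [0.02, -0.9, 0, 0, 0, 0],
    [0, -0.9, 0, 0, 0, 0],
    [0, -0.9, 0, 0, 0, 0],
    [0, -0.9, 0, 0, 0, 0],
  ],
)

```text
time_s: 5.3
position: [0.5097, -0.034, 0.0475]
tool_rot: [-0.146, 0.693, 0.148, 0.69]
force: [-2.4, 6.2, 1.7]
grip_width: 0.0593
```

```bash
python3 -c "
from h import *
status([1,-46,46])"
```

```text
t5.30 plate mm [0.9 1.4] z 47.5 zang world 24.0 tilt [-1.     0.003 -0.003] F [-2.4  6.2  1.7] w 0.0593 j [-0.22  0.18  1.83  0.    1.13 -0.64]
delta cm tool [ 0.14 -4.74  0.02]
```

Request:
servo_tool(
  deltas=[
    [0, -0.7, 0, 0, 0, 0],
    [0, -0.7, 0, 0, 0, 0],
    [0, -0.7, 0, 0, 0, 0],
    [0, -0.6, 0, 0, 0, 0],
    [0, -0.5, 0, 0, 0, 0],
  ],
)

```text
time_s: 5.92
position: [0.5226, -0.0633, 0.0476]
tool_rot: [-0.145, 0.693, 0.149, 0.69]
force: [-3.1, 6.4, 2.8]
grip_width: 0.0601
```

```bash
python3 pic.py 3 1 -46 46
```

```text
t5.92 plate mm [  0.7 -30.7] z 47.6 zang world 24.0 tilt [-1.     0.006 -0.004] F [-3.1  6.4  2.8] w 0.0601 j [-0.27  0.21  1.8   0.    1.14 -0.69]
delta cm tool [ 0.15 -1.53  0.04]
```

View pics/c3.png

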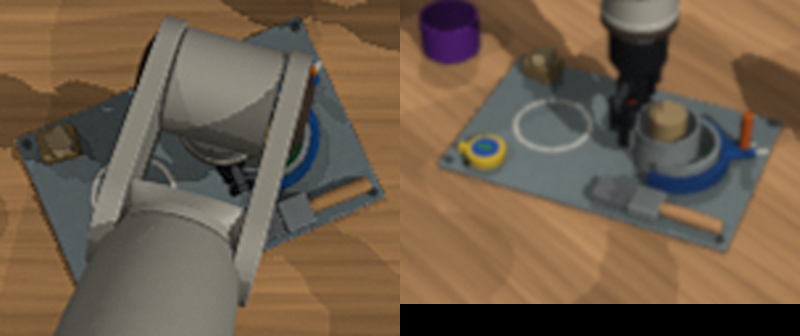

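The pot is upright and entering the cradle mouth. Now small steps, watching the force.

Request:
servo_tool(
  deltas=[
    [0, -0.4, 0, 0, 0, 0],
    [0, -0.35, 0, 0, 0, 0],
    [0, -0.3, 0, 0, 0, 0],
    [0, -0.3, 0, 0, 0, 0],
    [0, -0.3, 0, 0, 0, 0],
  ],
)

```text
time_s: 6.65
position: [0.5288, -0.0773, 0.0476]
tool_rot: [-0.145, 0.694, 0.15, 0.689]
force: [-2.8, 6.4, 2.6]
grip_width: 0.0598
```

Request:
servo_tool(
  deltas=[
    [0, -0.1, 0, 0, 0, 0],
    [0, -0.1, 0, 0, 0, 0],
    [0, -0.1, 0, 0, 0, 0],
  ],
)

```text
time_s: 7.02
position: [0.5295, -0.0791, 0.0476]
tool_rot: [-0.145, 0.694, 0.151, 0.689]
force: [-3.3, 6.6, 2.8]
grip_width: 0.0595
```

```bash
python3 pic.py 4 1 -48 46;  python3 - <<'E'
import cv2
i=cv2.imread("pics/s4.png")[178:248,320:420]
cv2.imwrite("pics/s4c.png",cv2.resize(i,None,fx=7,fy=7,interpolation=cv2.INTER_CUBIC))
E
```

```text
t7.03 plate mm [  0.5 -47.9] z 47.6 zang world 24.1 tilt [-1.     0.01  -0.005] F [-3.3  6.6  2.8] w 0.0595 j [-0.29  0.23  1.77  0.    1.15 -0.72]
delta cm tool [ 0.16 -0.01  0.05]
```

View pics/s4c.png

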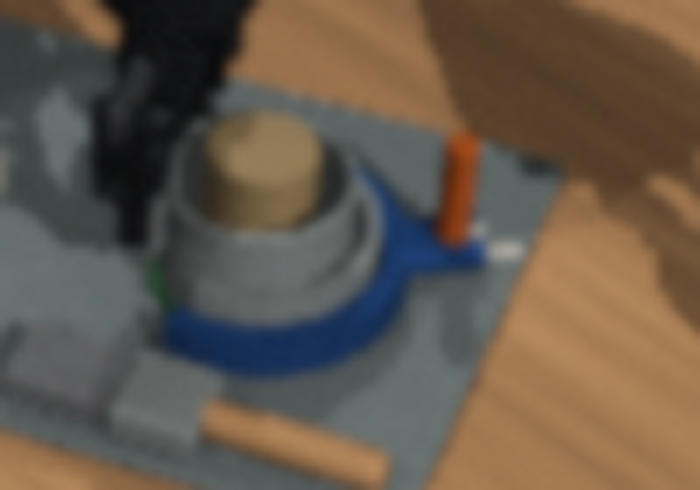

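The pot stands upright inside the cradle, with its rim spanning about x 165–365 and centred near (266,185) in the crop. I'll compare that with projected rims.

```bash
python3 - <<'E'
from h import *
c=load("pics/s4.png"); a=np.linspace(0,2*np.pi,180)
i=cv2.imread("pics/s4c.png"); i=cv2.resize(i,None,fx=1.1,fy=1.1)
def ring(l,z,r,col):
    P=[]
    for t in a:
        w=S["R"]@(np.array(l)+r*np.array([np.cos(t),np.sin(t)]))/1000+S["t"]
        u=proj(c,[*w,z]); P.append(((u-[320,178])+.5)*7.7)
    P=np.array(P); cv2.polylines(i,[P.round().astype(int)],True,col,1); return P
for y,col in((-88,(0,0,255)),(-95,(0,255,0))):
    P=ring((1,y),.068,44,col); print(y,P.min(0),P.max(0))
ring((1,-90.7),.042,55,(255,255,0))
cv2.imwrite("pics/o4.png",i)
E
```

```text
-88 [172.84704637 118.87740129] [393.79040251 263.26107319]
-95 [189.22267255 123.15638146] [410.5396399 267.9553445]
```

View pics/o4.png

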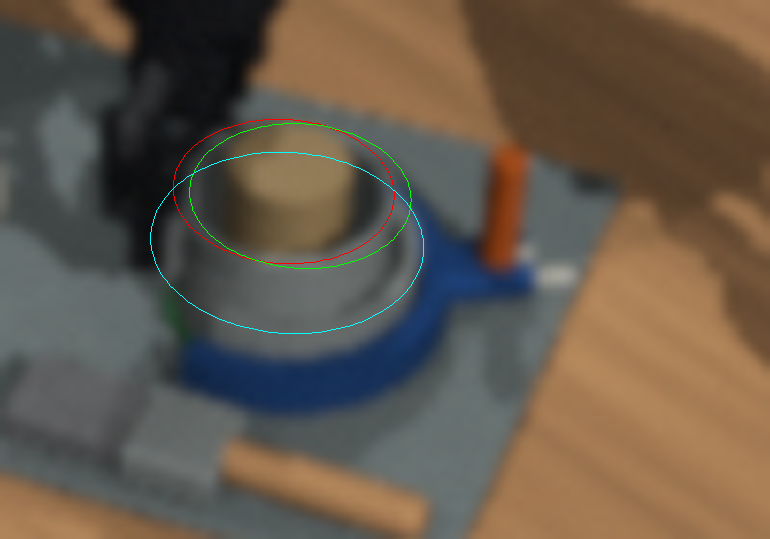

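The rim lies near y≈-89, close to home. I'll push on in small steps until it touches the cradle back.

Request:
servo_tool(
  deltas=[
    [0, -0.15, 0, 0, 0, 0],
    [0, -0.15, 0, 0, 0, 0],
    [0, -0.15, 0, 0, 0, 0],
  ],
)

```text
time_s: 7.5
position: [0.5308, -0.0821, 0.0476]
tool_rot: [-0.144, 0.694, 0.151, 0.689]
force: [-3.0, 6.4, 2.5]
grip_width: 0.0595
```

Request:
servo_tool(
  deltas=[
    [0, -0.15, 0, 0, 0, 0],
    [0, -0.15, 0, 0, 0, 0],
  ],
)

```text
time_s: 7.75
position: [0.5315, -0.0837, 0.0476]
tool_rot: [-0.144, 0.694, 0.152, 0.688]
force: [-5.2, 15.1, 5.4]
grip_width: 0.0601
```

```bash
python3 -c "
from h import *
status([1,-46,46])"
```

```text
t7.75 plate mm [  0.4 -52.9] z 47.6 zang world 24.2 tilt [-1.     0.014 -0.006] F [-5.2 15.1  5.4] w 0.0601 j [-0.3   0.24  1.76  0.01  1.16 -0.73]
delta cm tool [0.17 0.69 0.06]
```

Force jumped from 7 to 17 N: the pot is against the cradle. Backing off, lifting, then turning the tool for the pin.

Request:
servo_tool(
  deltas=[
    [0, 0.7, 0, 0, 0, 0],
    [0, 2, 0, 0, 0, 0],
    [-2, 1.5, 0, 0, 0, 0],
    [-4, 0, 0, 0, 0, 0],
    [-5, 0, 0, 0, -0.35, -0.8],
  ],
)

```text
time_s: 8.38
position: [0.5118, -0.0422, 0.1575]
tool_rot: [-0.148, 0.693, 0.148, 0.69]
force: [1.1, 0.4, -0.6]
grip_width: 0.0597
```

Request:
servo_tool(
  deltas=[
    [0, 0, 0, 10.5, 0, 0],
    [0, 0, 0, 10.5, 0, 0],
    [0, 0, 0, 10.5, 0, 0],
    [0, 0, 0, 10.5, 0, 0],
    [0, 0, 0, 10.5, 0, 0],
  ],
)

```text
time_s: 9.0
position: [0.5109, -0.0379, 0.1623]
tool_rot: [0.179, 0.682, -0.181, 0.685]
force: [-0.5, 0.6, 0.4]
grip_width: 0.0596
```

Request:
servo_tool(
  deltas=[
    [0, 0, 0, 10.5, 0, 0],
    [0, 0, 0, 10.5, 0, 0],
    [0, 0, 0, 10.5, 0, 0],
    [0, 0, 0, 10.5, 0, 0],
    [0, 0, 0, 10.5, 0, 0],
  ],
)

```text
time_s: 9.62
position: [0.5084, -0.0334, 0.1623]
tool_rot: [0.469, 0.526, -0.47, 0.531]
force: [0.3, 0.3, -0.2]
grip_width: 0.0599
```

Request:
servo_tool(
  deltas=[
    [0, 0, 0, 10.5, 0, 0],
    [0, 0, 0, 10.5, 0, 0],
    [0, 0, 0, 10.5, 0, 0],
    [0, 0, 0, 10.5, 0, 0],
    [0, 0, 0, 5, 0, 0],
  ],
)

```text
time_s: 10.25
position: [0.5059, -0.029, 0.1623]
tool_rot: [0.645, 0.288, -0.644, 0.294]
force: [-0.1, -0.0, 0.3]
grip_width: 0.06
```

```bash
python3 -c "
from h import *
status([45,-167.5,140])"
```

```text
t10.25 plate mm [-0.6  7.5] z 162.3 zang world -131.4 tilt [-1.     0.009  0.001] F [-0.1 -0.   0.3] w 0.0600 j [-0.21  0.05  1.72 -0.01  1.36  2.09]
delta cm tool [ 2.4  17.79  3.09]
```

Request:
servo_tool(
  deltas=[
    [0, 0, 0, -5.4, 0, -0.5],
    [0, 5, 1.3, 0, 0, 0],
    [0, 5, 1.2, 0, 0, 0],
    [0, 5, 1, 0, 0, 0],
  ],
)

```text
time_s: 10.75
position: [0.6069, -0.1422, 0.1639]
tool_rot: [0.629, 0.322, -0.629, 0.324]
force: [0.5, -0.0, -0.3]
grip_width: 0.0597
```

```bash
python3 -c "
from h import *
status([45,-167.5,62])"
```

```text
t10.75 plate mm [  45.4 -137.1] z 163.9 zang world -125.7 tilt [-1.     0.003  0.001] F [ 0.5 -0.  -0.3] w 0.0597 j [-0.35  0.29  1.44 -0.    1.41  1.84]
delta cm tool [10.19  2.58  1.55]
```

Request:
servo_tool(
  deltas=[
    [0, 2.2, 1.4, 0, 0, 0],
    [0, 0.4, 0.2, 0, 0, 0],
  ],
)

```text
time_s: 11.0
position: [0.6198, -0.1713, 0.163]
tool_rot: [-0.629, -0.321, 0.629, -0.323]
force: [0.6, 0.5, 0.0]
grip_width: 0.0597
```

```bash
python3 pic.py 5 45 -167.5 62
```

```text
t11.00 plate mm [  45.3 -168.9] z 163.0 zang world -125.7 tilt [-1.     0.002  0.002] F [0.6 0.5 0. ] w 0.0597 j [-0.39  0.33  1.39 -0.    1.42  1.81]
delta cm tool [10.1  -0.16 -0.07]
```

View pics/c5.png

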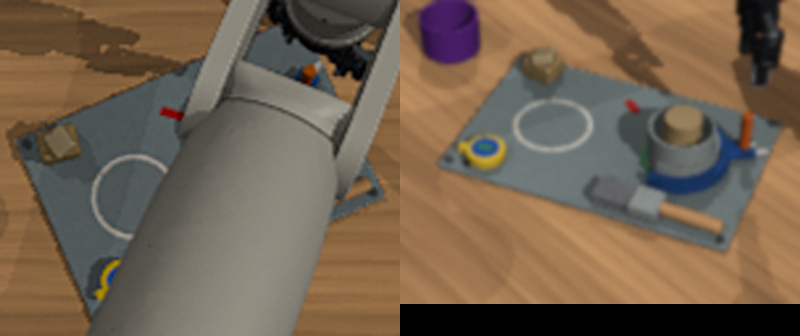

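The pot is home and upright, and the fingers are above the pin. Descending to straddle it, then closing gently.

Request:
servo_tool(
  deltas=[
    [3, -0.1, -0.05, 0, 0, 0],
    [3, -0.05, 0, 0, 0, 0],
    [2, 0, 0, 0, 0, 0],
    [1.5, 0, 0, 0, 0, 0],
    [0.6, 0, 0, 0, 0, 0],
  ],
)

```text
time_s: 11.72
position: [0.6176, -0.1628, 0.0621]
tool_rot: [0.629, 0.322, -0.628, 0.326]
force: [-0.5, -0.9, -0.3]
grip_width: 0.0599
```

Request:
servo_tool(
  deltas=[
    [0, 0, 0, 0, 0, 0],
    [0, 0, 0, 0, 0, 0],
    [0, 0, 0, 0, 0, 0],
    [0, 0, 0, 0, 0, 0],
    [0, 0, 0, 0, 0, 0],
  ],
  fingers=0.1,
  grip_force=20,
)

```text
time_s: 12.35
position: [0.618, -0.1626, 0.0635]
tool_rot: [0.63, 0.322, -0.627, 0.326]
force: [0.7, -0.1, -3.6]
grip_width: 0.0154
```

```bash
python3 -c "
from h import *
status([45,-167.5,62])"
```

```text
t12.35 plate mm [  47.1 -160.3] z 63.5 zang world -125.4 tilt [-1.     0.007 -0.   ] F [ 0.7 -0.1 -3.6] w 0.0154 j [-0.38  0.4   1.51 -0.    1.23  1.81]
delta cm tool [0.15 0.52 0.54]
```

The pin is gripped (15.4 mm) but sits off the pad centre. I'll ease open, recentre radially, and re-close.

Request:
servo_tool(
  deltas=[
    [0, 0, 0, 0, 0, 0],
    [0, 0.3, 0, 0, 0, -0.3],
    [0, 0.2, 0, 0, 0, 0],
  ],
  fingers=0.28,
)

```text
time_s: 12.72
position: [0.6226, -0.1659, 0.0643]
tool_rot: [0.629, 0.323, -0.628, 0.325]
force: [-0.7, 0.1, 0.9]
grip_width: 0.0237
```

Request:
servo_tool(
  deltas=[
    [0, 0, 0, 0, 0, 0],
    [0, 0, 0, 0, 0, 0],
    [0, -0.07, -1.1, -7, 0, 0],
    [0, -0.07, -1.1, -7, 0, 0],
    [0, -0.07, -1.1, -7, 0, 0],
  ],
  fingers=0.1,
)

```text
time_s: 13.35
position: [0.6348, -0.1356, 0.0643]
tool_rot: [-0.556, -0.436, 0.558, -0.435]
force: [-10.1, -0.3, 5.3]
grip_width: 0.015
```

```bash
cat >> h.py <<'E'
def arc():
    s=telemetry.sense(); M=Rot.from_quat(s["tool_rot"]).as_matrix()
    l=S["R"].T@(s["position"][:2]-S["t"])*1000-[1,-90.7]
    yaw=np.degrees(np.arctan2(*S["R"][1::-1,0])); za=np.degrees(np.arctan2(M[1,2],M[0,2]))-yaw
    th=np.degrees(np.arctan2(l[1],l[0])); print("pin ang %.1f r %.1f tool radial ang %.1f"%(th,np.hypot(*l),(za+90+180)%360-180))
E
python3 -c "
from h import *
status(); arc()"
```

```text
t13.35 plate mm [  73.5 -142.5] z 64.3 zang world -103.9 tilt [-1.    -0.002  0.001] F [-10.1  -0.3   5.3] w 0.0150 j [-0.33  0.42  1.48 -0.    1.25  1.49]
pin ang -35.5 r 89.1 tool radial ang -38.1
```

Tracking the arc well.

Request:
servo_tool(
  deltas=[
    [0, -0.05, -1.1, -7.5, 0, 0],
    [0, -0.05, -1.1, -7.5, 0, 0],
    [0, -0.05, -1.1, -7.5, 0, 0],
    [0, -0.05, -1.1, -7.5, 0, 0],
    [0, -0.05, -1.1, -7.5, 0, 0],
  ],
)

```text
time_s: 13.98
position: [0.6278, -0.0802, 0.0643]
tool_rot: [0.379, 0.598, -0.383, 0.593]
force: [-6.7, -4.0, 2.4]
grip_width: 0.0154
```

```bash
python3 -c "
from h import *
status(); arc()"
```

```text
t13.97 plate mm [ 89.8 -89.1] z 64.3 zang world -65.2 tilt [-1.    -0.008 -0.003] F [-6.7 -4.   2.4] w 0.0154 j [-0.25  0.39  1.51 -0.    1.24  0.89]
pin ang 1.0 r 88.8 tool radial ang 0.7
```

Request:
servo_tool(
  deltas=[
    [0, -0.05, -1.1, -7.2, 0, 0.1],
    [0, -0.05, -1.1, -7.2, 0, 0.1],
    [0, -0.05, -1.1, -7.2, 0, 0.1],
    [0, -0.05, -1.1, -7.2, 0, 0.1],
    [0, -0.05, -0.9, -6, 0, 0],
  ],
)

```text
time_s: 14.6
position: [0.5904, -0.0407, 0.0643]
tool_rot: [0.179, 0.687, -0.178, 0.682]
force: [-1.2, -1.3, 0.1]
grip_width: 0.0153
```

```bash
python3 -c "
from h import *
status(); arc()"
```

```text
t14.60 plate mm [ 71.8 -37.7] z 64.3 zang world -29.2 tilt [-1.    -0.001 -0.007] F [-1.2 -1.3  0.1] w 0.0153 j [-0.2   0.32  1.62  0.    1.21  0.31]
pin ang 36.8 r 88.4 tool radial ang 36.7
```

Request:
servo_tool(
  deltas=[
    [0, -0.04, -0.9, -6, 0, 0],
    [0, -0.03, -0.7, -4.5, 0, 0],
    [0, 0, -0.2, -1.3, 0, 0],
  ],
)

```text
time_s: 14.98
position: [0.5728, -0.0332, 0.0644]
tool_rot: [0.105, 0.702, -0.104, 0.697]
force: [0.9, -2.3, -3.2]
grip_width: 0.0154
```

```bash
python3 -c "
from h import *
arc()"
```

```text
pin ang 49.2 r 88.5 tool radial ang 48.9
```

Request:
servo_tool(
  deltas=[
    [0, 0, -0.1, -0.5, 0, 0],
    [0, 0, 0, 0, 0, 0],
    [0, 0, 0, 0, 0, 0],
  ],
)

```text
time_s: 15.35
position: [0.572, -0.033, 0.0643]
tool_rot: [0.103, 0.702, -0.102, 0.697]
force: [-1.6, -0.2, 0.1]
grip_width: 0.0151
```

Request:
servo_tool(
  deltas=[
    [0, 0, 0, 0, 0, 0],
    [0, 0, 0, 0, 0, 0],
    [-2, 0, 0, 0, 0, 0],
    [-4, 0, 0, 0, 0, 0],
    [-5, 0, 0, 0, 0, 0],
  ],
  fingers=0.4,
)

```text
time_s: 15.98
position: [0.5715, -0.033, 0.1735]
tool_rot: [0.103, 0.705, -0.102, 0.695]
force: [0.6, 0.0, -0.7]
grip_width: 0.034
```

Request:
servo_tool(
  deltas=[
    [-1, 5, 0, 0, 0, 0],
    [0, 6, 0, 0, 0, 0],
    [0, 6, 0, 0, 0, 0],
    [0, 6, 0, 0, 0, 0],
    [0, 6, 0, 0, 0, 0],
  ],
)

```text
time_s: 16.6
position: [0.6595, 0.2486, 0.19]
tool_rot: [0.106, 0.701, -0.105, 0.698]
force: [1.0, 0.7, 0.1]
grip_width: 0.0339
```

```bash
python3 pic.py 6 45 -167.5 62; python3 - <<'E'
import cv2
i=cv2.imread("pics/t6.png")[118:246,236:388]
cv2.imwrite("pics/t6c.png",cv2.resize(i,None,fx=4.6,fy=4.6,interpolation=cv2.INTER_CUBIC))
E
```

```text
t16.60 plate mm [253.1 198.1] z 190.0 zang world -17.1 tilt [-1.     0.001 -0.005] F [1.  0.7 0.1] w 0.0339 j [0.25 0.45 1.18 0.   1.52 0.55]
delta cm tool [ 12.72 -41.23   8.51]
```

View pics/t6c.png

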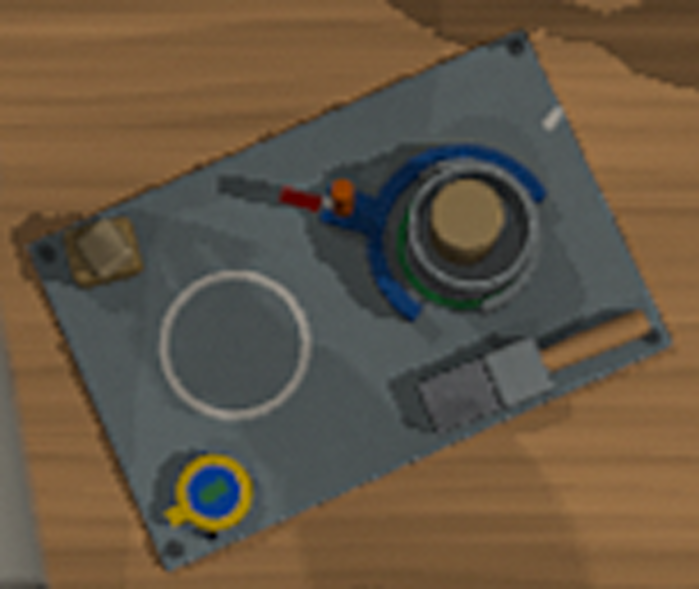

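The top view shows the collar lug at the red mark, the pot in the cradle and everything else in place. Now the numbers.

```bash
python3 - <<'E'
from h import *
c=load("pics/t6.png")
i=cv2.imread("pics/t6.png").astype(int)
hsv=cv2.cvtColor(i.astype(np.uint8),cv2.COLOR_BGR2HSV)
f=lambda x,y,z:(S["R"].T@(ray(c,236+x/4.6-.4,118+y/4.6-.4,z)[:2]-S["t"]))*1000
seat=f(462,243,.008); print("seat",seat)
for n,a in dict(pin=(343,191,.076),pintop2=(343,188,.076),ptr=(327,204,.022),mark=(301,199,.008),open=(553,118,.008),lug_base=(350,215,.022)).items():
    for s in (seat,np.array([1,-90.7]),np.array([0,-90])):
        d=f(*a)-s; print(n,"%.1f r%.1f"%(np.degrees(np.arctan2(d[1],d[0])),np.hypot(*d)),end=" | ")
    print()
print("pot",f(475,225,.068)-seat,"core",f(467,221,.078)-seat)
print(hsv[150:172,300:320,0].shape)
j=cv2.imread("pics/t6.png")[148:178,290:350]
r=cv2.resize(j,None,fx=13,fy=13,interpolation=cv2.INTER_CUBIC)
def dr(a,r0,r1,z,col):
    P=[]
    for q in(r0,r1):
        l=seat+q*np.array([np.cos(np.radians(a)),np.sin(np.radians(a))]); w=S["R"]@l/1000+S["t"]
        P.append(tuple(((proj(c,[*w,z])-[290,148]+.5)*13).astype(int).tolist()))
    cv2.line(r,*P,col,1)
dr(50,107,137,.008,(0,255,255)); dr(50,70,104,.022,(0,255,0))
cv2.imwrite("pics/z6.png",r)
E
```

```text
seat [  1.14129403 -90.66696118]
pin 50.9 r88.7 | pin 50.9 r88.8 | pin 50.1 r88.9 | 
pintop2 49.6 r89.2 | pintop2 49.6 r89.4 | pintop2 48.8 r89.5 | 
ptr 51.3 r101.2 | ptr 51.3 r101.3 | ptr 50.6 r101.4 | 
mark 50.6 r121.6 | mark 50.5 r121.7 | mark 49.9 r121.8 | 
open -59.7 r115.0 | open -59.7 r115.1 | open -59.4 r116.2 | 
lug_base 53.8 r83.2 | lug_base 53.7 r83.3 | lug_base 52.9 r83.3 | 
pot [-1.62918488 -5.9133039 ] core [ 1.50644167 -0.65867512]
(22, 20)
```

View pics/z6.png

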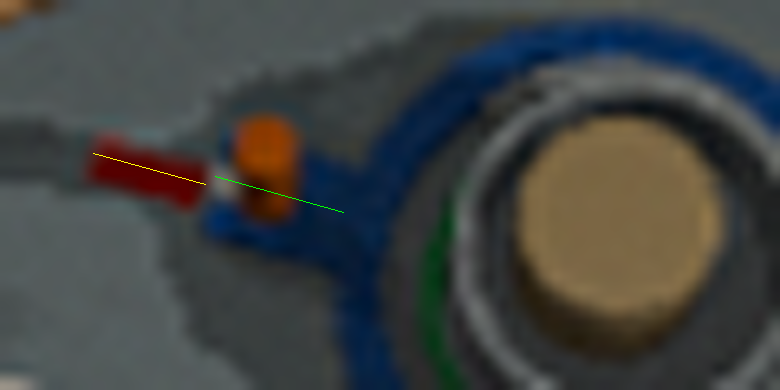

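The pointer sits on the radial line through the red mark (within about 1°), and the pot is against the cradle. Handing in.

```bash
python3 -c "
from h import *
print(job.job_done())"
```

```text
the job is handed in; nothing more can be done
None
```

The pot is home in the cradle and the collar is locked at the red mark. I handed the job in at about 16.7 s on the robot clock.

- **Pot:** I pushed it along the plate with two half-open fingers, without lifting it, until the force rose from about 7 N to about 16 N against the back of the cradle. In the last top view the core is standing and centred in the pot. The pot measured about 6 mm from the seat centre. That is slightly more than the stated 5 mm, but within my pixel error and consistent with full contact.
- **Collar:** I gripped the pin, carried it anticlockwise round the arc, then released it and moved the arm clear. By image the pointer is at about 51.3°, the red mark at about 50.6° and the pin at 49.6–50.9°. The tool read 49.2° just before a last small nudge, so these agree to within about 2°.
- **Other things:** In the last plate close-up, the stopwatch, stone and brush look undisturbed. I did not check the pen, cup, washbottle and purple pots again, though the arm touched nothing near them.
- **Small shift when first gripping the pin:** the tool moved a few millimetres, or the collar turned slightly. I eased open, recentred and gripped again before turning.

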